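# Tip the gauging tray and take out the tall weight

### The arm

A 6-joint arm with a two-finger parallel gripper is mounted at the origin on the work surface; the furniture and walls round the work are solid. World frame = base frame: x ahead of the robot, y to its left, z up, the work surface at z = 0. Lengths are in m, angles in rad, forces in N, time in s.
With the tool pointing down it reaches from about 0.3 to 0.875 m from the base axis. Payload 4.2 kg.
Tool frame: the origin (TCP) lies on the centre line of the jaws, within the pads' length; the fingertips stand 14 mm ahead of it and the grasp point (between the pads) lies 5 mm behind it; z points along the fingers, y is the line along which they close (so a half turn about z gives the same grasp; the last joint's range is limited). The gripper opens to 85 mm and grips with 20 to 120 N. Pads are 22 mm wide; open, the fingers measure 114 mm over their backs; the gripper's body (76 mm by 85 mm) begins 54 mm behind the grasp point. The pads swing forward as they close: fully open they stand 13 mm farther back than shut.
Start: joints at [-1.165, 0.32, 1.565, -0, 1.257, -0.02], TCP at [0.238, -0.524, 0.225] pointing down, gripper open.
Joint ranges: [-3.11, 3.11], [-0.84, 2.01], [0.21, 2.61], [-1.34, 4.49], [0.05, 2.63], [-2.56, 2.56]. Speed limits (rad/s): [2.57, 2.57, 3.14, 3.14, 3.14, 3.14].

### API

Orientations are given as a rotation vector (axis times angle).
In Python, from workcell import robot gives the robot as it stands. Calls block until the motion is done:
- robot.reach(position, orientation): joint-space move of the TCP to a pose.
- robot.move_straight(position, orientation=None, rate=0.15, max_force=None): straight line of the TCP; orientation=None keeps the orientation; rate is the mean speed in m/s. With max_force (N) it stops when the force on the tool has changed by that much, and returns True; else False.
- robot.move_j(angles): joint-space move.
- robot.command_gripper(opening, squeeze=None): finger opening in m; squeeze is the grip in N (None keeps the last); returns when the fingers have stopped.
- robot.wait(seconds).
- robot.solve_ik(position, orientation): joint angles nearest the present ones, or None.
- robot.read_state(): the state.
- robot.snapshot(name): name is "scene" or "top" or "wrist"; returns the picture (400x640x3 uint8, red, green, blue); there is no depth.
- robot.get_calibration(name): a dict with "mtx" (3x3 intrinsics, pixels), "camera_from_world" (4x4, takes a point from world to camera coordinates). Camera axes: x right, y up, looking along -z (the intrinsics and any distortion apply to the point x, -y, -z); pixel columns grow to the right and rows downward; lengths in m; the calibration is good to about 2 mm. A picture is of the moment at which its call begins: read the wrist's pose just before it. get_calibration takes no time and is no camera call; for the wrist camera it gives the pose at the moment of the call.
A pose or a line that the arm cannot do raises robot.Unreachable and nothing moves.
- robot.hand_in(): hands the job in; it is judged then, once.
The state is a dict: "time_s": time; "qpos": joint angles; "dq": joint speeds; "tau": joint torques, N m; "position": TCP position; "eef_rot": TCP orientation; "wrist_force": force on the tool from outside, world axes, zero at the start; "torque": the same for the moment, N m; "opening": finger opening in m; "grip_force": force on a finger pad.
Only numpy, scipy, OpenCV 4.12 (cv2) and the standard library are available. Lean on these libraries where they do the work, as an engineer would, in place of code of your own. Each camera call takes 0.05 s, during which the arm holds its last target. There are 200 camera calls.

### The job

Reach in under the shelf and push down the lip at the far end of the hinged tray until the tray rests fully tipped, so that the two flat weights slide under the gate to the far end and the tall one is held back by it. Then take the tall weight out of the tipped tray and stand it upright in the grey dish; leave the tray tipped with the flat weights in it, and do not disturb the bottle or the sticker roll.

Things in the scene. Friction and masses are not known exactly. Their poses are not given: they have to be found in the camera images.
- stand: grey fixed stand that carries the tray; origin on the table under the tray's pivot, its x axis points horizontally from the tray's near end to its far end, z up. Base plate 315 x 215 mm (x -130 to 185). A plywood shelf, 215 mm wide and 14 mm thick, stands over the far end from x = 91 to 193 mm, underside 301 mm above the table; two club heads stand on it, up to 395 mm above the table. Its two posts (16 mm square) are at x = 165, y = +-90 mm.
- tray (a joint): tilt of the aluminium tray (rad) about a horizontal hinge along the stand's y axis, at the height of the tray's floor: 0 level, grows as the far end goes down, 0.5 = fully tipped on its stop. The hinge is stiff (0.28 N m, about 2.5 N at the lip) and stays where it is left. The polished weights begin to slide by themselves at about 0.2 to 0.29 rad.
- tray_mid (a point): point on the hinge axis, centre of the tray's inner floor, 105 mm above the table; its x axis points along the tray to the far end, its z axis is square to the floor, and it tilts with the tray. Inside the tray is 196 mm long (x) and 170 mm wide (y), walls 4 mm thick and 16 mm high. The gate, a 4 mm thick cross plate at x = -10 mm, spans the whole width from 12 to 24 mm above the floor.
- lip_top (a point): centre of the upper face of the lip, a flat aluminium flange 34 mm (x) by 100 mm (y), 4 mm thick, outside the tray's far wall: at x = 118, z = 16 mm in the axes of tray_mid. When level it lies 180 mm below the shelf's underside and 27 mm in behind the shelf's front edge.
- flat_a_c (a point): centre of a flat steel plug weight, a disc 28 mm in diameter and 8 mm high, 38 g; z is its axis
- flat_b_c (a point): centre of the other flat steel weight, the same in size
- tall_c (a point): centre (16 mm above its foot) of the tall steel weight, a cylinder 28 mm in diameter and 32 mm high, 110 to 180 g; z is its axis. At the start the three weights stand side by side across the near part of the tray, about 36 mm apart, in any order. In the tipped tray the tall one leans with the floor, against the gate.
- dish: fixed grey plastic dish, open on top, 116 x 116 mm outside and 22 mm high, walls 4 mm, floor 4 mm; origin at the centre of its underside, on the table to the left or right of the stand
- bottle: wash bottle with a bent spout, 70 x 60 x 178 mm, origin at its foot; standing on the other side of the stand from the dish; bystander
- roll: roll of stickers, 70 mm across and 22 mm high, origin at its underside; bystander

How it is judged:
On the way, in this order (a step that is already met when the one before it is completed fails the run):
1. the robot pushes the tray down by its lip ((contact force between lip and the fingers above 0.5 N or contact force between lip and the arm above 0.5 N) and value of joint tray above 0.08 rad), for 0.04 s.
2. the tray is fully tipped, both flat weights are past the gate in the far end and the tall one is still in the tray on the near side of the gate (value of joint tray above 0.45 rad and x of each of flat_a_c, flat_b_c in the frame of tray_mid above 0.006 m and x of tall_c in the frame of tray_mid below -0.015 m and z of tall_c in the frame of tray_mid below 0.022 m), for 0.2 s.
At the end, for the whole second after the job is handed in: the tray is fully tipped (over 0.45 rad); both flat weights lie in its far part, beyond the gate; the tall weight stands on the dish's floor inside its walls, on its foot within 0.12 rad of upright, released and at rest (value of joint tray above 0.45 rad and x of flat_a_c in the frame of tray_mid between 0.006 and 0.099 m and x of flat_b_c in the frame of tray_mid between 0.006 and 0.099 m and distance between each of flat_a_c, flat_b_c and tray_mid below 0.125 m and z of each of flat_a_c, flat_b_c in the frame of tray_mid above 0 m and x of tall_c in the frame of dish between -0.054 and 0.054 m and y of tall_c in the frame of dish between -0.054 and 0.054 m and z of tall_c in the frame of dish below 0.025 m and angle between tall_c's own z axis and vertical below 0.12 rad and linear speed of tall below 0.02 m/s); the robot touches nothing.
It fails at once if the bottle or the sticker roll is moved more than 25 mm, or the bottle is tipped (distance of any of bottle, roll from where it was at the start of the episode above 0.025 m or angle between bottle's own z axis and vertical above 0.4 rad).
It also fails if it takes over 48 s, if anything falls off the work surface, if the arm or the gripper's body presses on something with over 40 N, if the wrist force passes 120 N, or if a joint passes its speed limit or range.

## Working session

There is one attempt and no reset: what is moved stays moved. The work goes in short steps, each a Python script; the robot and the scene stay as the last script left them, time stands still between calls to the robot, and variables do not carry over. Pictures are saved under pics/ and viewed, at most 13 in all, crops included, and the job is handed in when it is done.

```bash
ls; mkdir -p pics; python3 - <<'E'
from workcell import robot
import cv2,numpy as np
s=robot.read_state();print(s['time_s'],s['eef_rot'],s['position'])
for n in ['scene','top']:
    im=robot.snapshot(n);cv2.imwrite(f'pics/{n}0.png',im[:,:,::-1])
    c=robot.get_calibration(n);print(c['mtx'],np.round(c['camera_from_world'],3), c.keys())
E
```

```text
pics
0.0 [-3.06896238e+00 -6.63428188e-01  5.95147900e-04] [ 0.23729909 -0.52322527  0.22426673]
[[368.27750111   0.         321.21808218]
 [  0.         368.27750111 195.45865915]
 [  0.           0.           1.        ]] [[-0.52  -0.854  0.019  0.247]
 [ 0.569 -0.33   0.753 -0.403]
 [-0.637  0.403  0.657 -0.627]
 [ 0.     0.     0.     1.   ]] dict_keys(['mtx', 'camera_from_world'])
[[378.05420873   0.         314.7276313 ]
 [  0.         378.05420873 202.06746584]
 [  0.           0.           1.        ]] [[-0.021 -1.     0.003 -0.004]
 [ 0.99  -0.02   0.137 -0.521]
 [-0.137  0.005  0.991 -0.951]
 [ 0.     0.     0.     1.   ]] dict_keys(['mtx', 'camera_from_world'])
```

View pics/scene0.png

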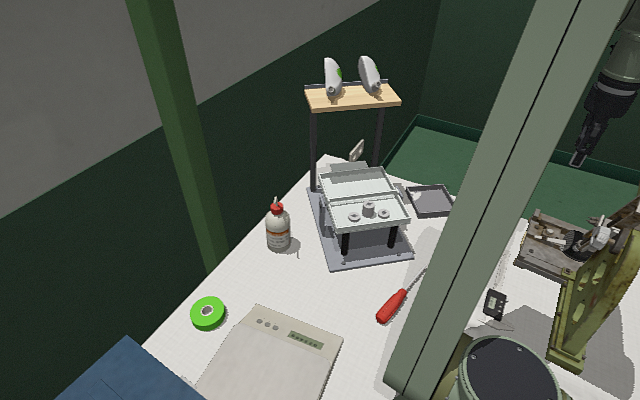

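View pics/top0.png

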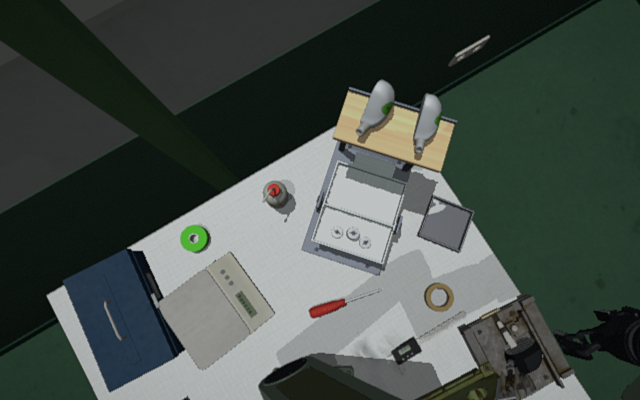

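The scene shows the level tray with three weights near (350,235) in the top view, the tall one apparently in the middle. The dish is at (445,222), the bottle at (275,193), and the shelf is at the upper end. I'll zoom in for corners.

```bash
python3 - <<'E'
import cv2
a=cv2.imread('pics/top0.png')[75:280,295:485]
cv2.imwrite('pics/topc.png',cv2.resize(a,None,fx=2.9,fy=2.9,interpolation=cv2.INTER_CUBIC))
E
```

```text
(no output)
```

View pics/topc.png

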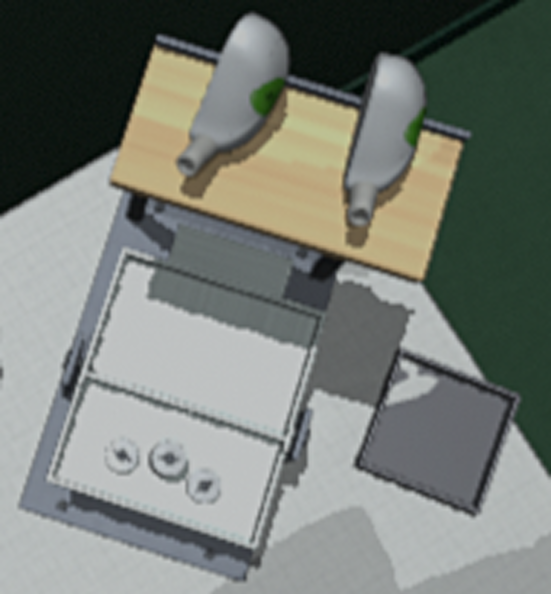

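The crop shows the tray rim corners (crop px) at (127,250), (325,315), (253,545) and (50,480). The shelf's front edge runs (110,184)–(425,281). The dish corners are (400,350), (518,397), (476,515) and (358,466), and the tall weight is in the middle at (170,457).

```bash
cat > h.py <<'E'
from workcell import robot
import cv2,numpy as np,json
from scipy.spatial.transform import Rotation as R
def ray(c,u,v,z):
    T=np.array(c['camera_from_world']);K=np.array(c['mtx'])
    d=np.linalg.inv(K)@[u,v,1];d=T[:3,:3].T@[d[0],-d[1],-d[2]]
    o=-T[:3,:3].T@T[:3,3];return o+d*(z-o[2])/d[2]
def fit(m,w):  # 2D rigid
    m,w=np.array(m),np.array(w);a=m-m.mean(0);b=w-w.mean(0)
    th=np.arctan2((a[:,0]*b[:,1]-a[:,1]*b[:,0]).sum(),(a*b).sum())
    r=np.array([[np.cos(th),-np.sin(th)],[np.sin(th),np.cos(th)]]);t=w.mean(0)-r@m.mean(0)
    return th,t,np.abs(m@r.T+t-w).max()
E
python3 - <<'E'
from h import *
c=robot.get_calibration('top')
px=lambda p,z:ray(c,295+p[0]/2.9,75+p[1]/2.9,z)[:2]
W=[px(p,.121) for p in [(127,250),(325,315),(253,545),(50,480)]]
th,t,e=fit([(.102,.089),(.102,-.089),(-.102,-.089),(-.102,.089)],W);print('stand',th,t,e)
ws=[px(p,.315) for p in [(110,184),(425,281)]]
r=np.array([[np.cos(th),-np.sin(th)],[np.sin(th),np.cos(th)]])
print('shelf in stand',(np.array(ws)-t)@r)
D=[px(p,.022) for p in [(400,350),(518,397),(476,515),(358,466)]]
print('dish',fit([(.058,.058),(.058,-.058),(-.058,-.058),(-.058,.058)],D))
for n,p,z in [('tall',(170,457),.137),('f',(122,455),.113),('f',(203,486),.113)]: print(n,(px(p,z)-t)@r)
print('bottle',ray(c,275,190,.178), 'green',ray(c,194,238,.022))
E
```

```text
stand -0.34313197303423826 [ 0.48411874 -0.12202199] 0.004218190704650293
shelf in stand [[ 0.08883513  0.10727143]
 [ 0.0918898  -0.10739964]]
dish (np.float64(-0.4105304466303716), array([ 0.4577966 , -0.35905558]), np.float64(0.0019636432053982134))
tall [-0.0540835   0.00079878]
f [-0.06289589  0.03668236]
f [-0.06598345 -0.03392472]
bottle [0.53004542 0.07406484 0.178     ] green [0.43433201 0.30189365 0.022     ]
```

```bash
cat >> h.py <<'E'
TH=-0.343;P0=np.array([.4841,-.1220,0])
Rs=R.from_euler('z',TH)
def rot(theta,yaw=TH):  # tool z tilted theta forward of straight down, tool x forward
    s,c=np.sin(theta),np.cos(theta)
    return (R.from_euler('z',yaw)*R.from_matrix(np.array([[c,0,s],[0,-1,0],[s,0,-c]]).T.T)).as_rotvec()
def W(p): return P0+Rs.apply(p)
def push(phi,th,cx=.112):
    C=np.array([cx*np.cos(phi)+.016*np.sin(phi),0,.105-cx*np.sin(phi)+.016*np.cos(phi)])
    return W(C+.011*np.array([np.cos(th),0,np.sin(th)])-.014*np.array([np.sin(th),0,-np.cos(th)]))
E
python3 - <<'E'
from h import *
print(R.from_rotvec(rot(.5,0)).as_matrix())
d=lambda th:Rs.apply([np.sin(th),0,-np.cos(th)])
for n,p,th in [('far',push(-.08,.55)-.22*d(.55),.55),('near',push(-.08,.55),.55),('end',push(.53,.42),.42)]:
    q=robot.solve_ik(p,rot(th));print(n,p,None if q is None else np.round(q,2))
E
```

```text
[[ 8.77582562e-01 -3.02982467e-17  4.79425539e-01]
 [ 3.02982467e-17 -1.00000000e+00 -1.18657550e-16]
 [ 4.79425539e-01  1.18657550e-16 -8.77582562e-01]]
far [ 0.48168169 -0.12113638  0.33513957] [-0.23 -0.12  1.92 -0.08  0.8   1.72]
near [ 0.58997464 -0.15980951  0.14758418] [-0.26  0.24  2.04 -0.14  0.32  1.77]
end [ 0.58680561 -0.1586778   0.07945379] [-0.27  0.36  2.02 -0.09  0.34  1.73]
```

```bash
python3 - <<'E'
from h import *
d=lambda th:Rs.apply([np.sin(th),0,-np.cos(th)])
s=robot.read_state()
robot.command_gripper(0.0)
robot.move_straight(s['position']+np.array([0,0,.2]),rate=.3)
far=push(-.08,.55)-.2*d(.55)
robot.reach(far,rot(.55))
print(robot.move_straight(push(-.08,.55),rot(.55),rate=.15,max_force=8))
s=robot.read_state();print(s['time_s'],s['position'],s['wrist_force'],s['qpos'])
cv2.imwrite('pics/s1.png',robot.snapshot('scene')[60:280,240:480,::-1].repeat(2,0).repeat(2,1))
E
```

```text
False
4.925 [ 0.59011318 -0.15983041  0.14847747] [0.83403862 0.31385304 0.01860347] [-0.26043872  0.24113933  2.03690318 -0.13890807  0.31648315  1.77330777]
```

View pics/s1.png

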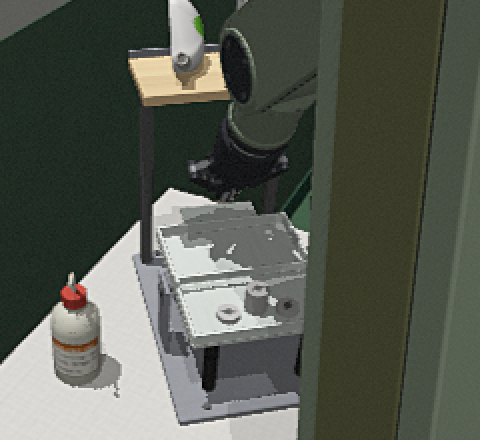

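The gripper (around (235,170)) is under the shelf above the lip, and nothing has been touched. Now I'll push.

```bash
python3 - <<'E'
from h import *
for phi,th in [(.08,.52),(.22,.49),(.36,.46),(.46,.43),(.56,.42)]:
    r=robot.move_straight(push(phi,th),rot(th),rate=.05,max_force=14)
    s=robot.read_state();print(phi,r,s['time_s'],np.round(s['position']-push(phi,th),4),np.round(s['wrist_force'],2))
    if r: break
cv2.imwrite('pics/s2.png',robot.snapshot('scene')[60:280,240:480,::-1].repeat(2,0).repeat(2,1))
E
```

```text
0.08 False 5.4917 [ 0.      0.     -0.0005] [ 0.59 -0.19 -0.12]
0.22 False 5.9583 [ 0.     -0.     -0.0003] [0.62 0.3  0.58]
0.36 False 6.425 [ 0.0006 -0.0001  0.0001] [ 2.58 -0.23  3.13]
0.46 False 6.8 [-0.0007  0.0002 -0.0008] [ 3.17 -0.25  2.13]
0.56 False 7.175 [-0.0019  0.0005 -0.0016] [-0.54  0.39  0.57]
```

View pics/s2.png

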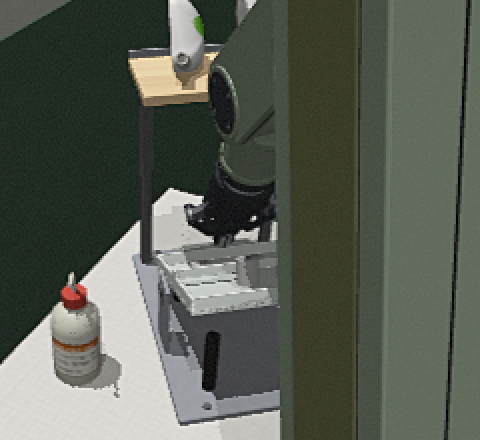

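The tray is partly tilted and the fingertip is on the lip, but contact came later than modelled. I'll keep pressing down until it reaches the stop.

```bash
python3 - <<'E'
from h import *
s=robot.read_state();print(np.round(s['wrist_force'],2))
p=s['position']
for k in range(6):
    p=p+Rs.apply([-.002,0,-.005])
    r=robot.move_straight(p,rot(.42),rate=.04,max_force=12)
    s=robot.read_state();print(r,s['time_s'],np.round(s['position'],4),np.round(s['wrist_force'],2),np.round(s['tau'][1],1))
    if r or s['wrist_force'][2]>10: break
cv2.imwrite('pics/s3.png',np.vstack([robot.snapshot('scene')[150:290,290:440,::-1].repeat(2,0).repeat(2,1),robot.snapshot('top')[130:270,300:450,::-1].repeat(2,0).repeat(2,1)]))
E
```

```text
[-0.26  0.02 -0.09]
False 7.5667 [ 0.5806 -0.1567  0.069 ] [ 0.81  0.46 -0.37] -37.7
True 7.775 [ 0.581  -0.1569  0.0684] [-5.71  1.05 12.23] -30.3
```

View pics/s3.png

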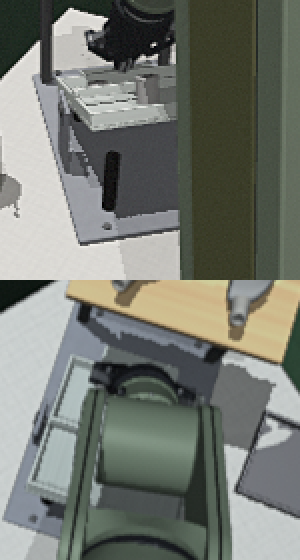

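A 12 N stop was reached. I'll back out and look at the tray angle.

```bash
python3 - <<'E'
from h import *
d=Rs.apply([np.sin(.5),0,-np.cos(.5)])
p=np.array(robot.read_state()['position'])
robot.move_straight(p+np.array([0,0,.012]),rate=.06)
robot.move_straight(p-.24*d+np.array([0,0,.012]),rot(.5),rate=.2)
s=robot.read_state();print(s['time_s'],np.round(s['wrist_force'],2))
w=robot.snapshot('wrist')[:,:,::-1];c=robot.get_calibration('wrist')
json.dump({k:np.array(v).tolist() for k,v in c.items()},open('w4.json','w'))
cv2.imwrite('pics/w4.png',w)
cv2.imwrite('pics/t4.png',robot.snapshot('top')[:,:,::-1]);cv2.imwrite('pics/s4.png',robot.snapshot('scene')[:,:,::-1])
E
```

```text
9.5917 [-0.07 -0.19  0.05]
```

View pics/w4.png

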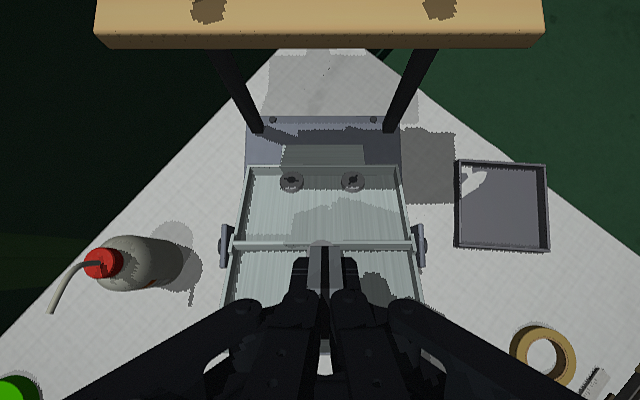

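Both flat weights are at the far wall ((292,181) and (352,181)), and the tall one is at the gate (~(320,262)). I'll compute the tilt from the far rim corners at (248,166) and (396,164).

```bash
python3 - <<'E'
from h import *
c=json.load(open('w4.json'));T=np.array(c['camera_from_world']);K=np.array(c['mtx'])
def pj(p):
    q=T[:3,:3]@p+T[:3,3];q=K@[q[0],-q[1],-q[2]];return q[:2]/q[2]
for phi in [.3,.4,.45,.5]:
    f=lambda x,y,z:pj(W([x*np.cos(phi)+z*np.sin(phi),y,.105-x*np.sin(phi)+z*np.cos(phi)])).round(1)
    print(phi,f(.102,.089,.016),f(.102,-.089,.016),'lip end',f(.135,.05,.016),f(.135,-.05,.016),'gate top',f(-.01,.085,.024),f(-.01,-.085,.024),'tall top',f(-.026,0,.032))
E
```

```text
0.3 [244.4 153.7] [403.1 153.8] lip end [280.9 130.3] [366.7 130.4] gate top [234.1 246.7] [413.1 246.8] tall top [323.6 260.7]
0.4 [246.4 158. ] [401.2 158.2] lip end [282.3 136.8] [365.4 136.9] gate top [234.2 243.9] [413. 244.] tall top [323.6 256.3]
0.45 [247.3 160.4] [400.3 160.5] lip end [282.9 140.3] [364.8 140.4] gate top [234.2 242.6] [413.  242.7] tall top [323.6 254.1]
0.5 [248.2 162.9] [399.4 163. ] lip end [283.4 143.9] [364.2 143.9] gate top [234.3 241.2] [412.9 241.3] tall top [323.6 251.8]
```

The rim and lip both match 0.5 rad, so the tray is fully tipped. Next is the grasp of the tall weight.

```bash
cat >> h.py <<'E'
def tray(x,y,z,phi=.5): return W([x*np.cos(phi)+z*np.sin(phi),y,.105-x*np.sin(phi)+z*np.cos(phi)])
E
python3 - <<'E'
from h import *
a=-.15
d=Rs.apply([np.sin(a),0,-np.cos(a)])
g=tray(-.031,.003,.011)-.014*d
c=robot.get_calibration('wrist');T=np.array(c['camera_from_world']);o=-T[:3,:3].T@T[:3,3]
s=robot.read_state();print('cam in tool',R.from_rotvec(s['eef_rot']).inv().apply(o-s['position']))
for q in (g-.09*d,g): print(q,np.round(robot.solve_ik(q,rot(a)),2))
robot.command_gripper(.055,40)
robot.reach(g-.09*d,rot(a))
s=robot.read_state();print(s['time_s'],s['opening'],s['wrist_force'])
w=robot.snapshot('wrist')[:,:,::-1];cv2.imwrite('pics/w5.png',w)
E
```

```text
cam in tool [ 0.07914437  0.00038231 -0.14873344]
[ 0.47909134 -0.11702577  0.23234779] [-0.27  0.26  1.63  0.01  1.39  1.64]
[ 0.46642533 -0.11250254  0.14335839] [-0.27  0.32  1.8   0.01  1.17  1.64]
10.9583 0.05489199754950437 [-0.3470289  -0.55175469  0.02701912]
```

View pics/w5.png

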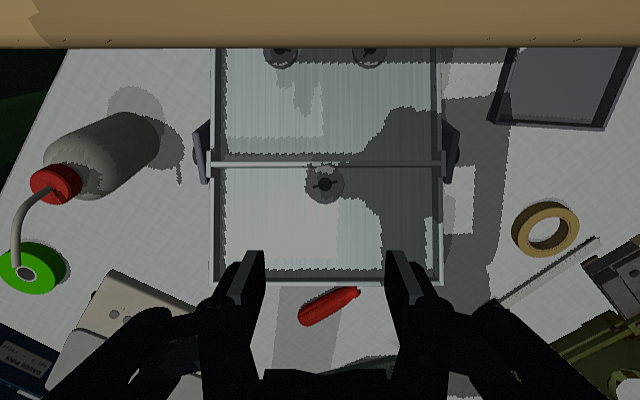

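The tall weight (325,184) is centred between the fingers (x≈325). The wrist camera would come close to the shelf at this tilt, so I'll use a vertical tool instead, then descend, grip and lift.

```bash
python3 - <<'E'
from h import *
g=tray(-.032,.003,.012)+[0,0,.014]
robot.move_straight(g+[0,0,.09],rot(0),rate=.12)
print(robot.move_straight(g,rot(0),rate=.1,max_force=8))
s=robot.read_state();print(s['time_s'],s['position']-g,s['wrist_force'])
robot.command_gripper(.0,40)
s=robot.read_state();print(s['opening'],s['grip_force'],s['wrist_force'])
q=g+Rs.apply([-.03,0,.055])   # out along roughly the tray normal/back, clear of the gate
robot.move_straight(g+Rs.apply([-.008,0,.02]),rate=.06)
robot.move_straight(g+Rs.apply([-.03,0,.14]),rate=.12)
s=robot.read_state();print(s['time_s'],s['opening'],s['grip_force'],s['wrist_force'])
cv2.imwrite('pics/w6.png',robot.snapshot('wrist')[:,:,::-1])
E
```

```text
False
12.3583 [ 0.00056654 -0.00017433  0.00047649] [-0.10983874  1.01042555  0.22901237]
0.00025964145324481377 2.1439191699028015 [-0.09646339  0.40902593  4.83587477]
14.6 -0.0001973836288185563 0.0 [ 0.07012557 -0.12725662  0.19589589]
```

View pics/w6.png

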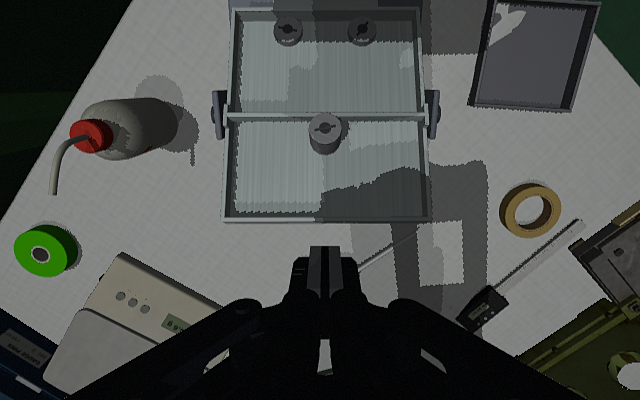

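The grip missed: the tall weight is still at the gate (324,130) and the fingers are shut. I'll check where the tips really are from this picture (tip edge at row ~246).

```bash
python3 - <<'E'
from h import *
s=robot.read_state();Q=R.from_rotvec(s['eef_rot']);P=np.array(s['position'])
c=robot.get_calibration('wrist');T=np.array(c['camera_from_world']);K=np.array(c['mtx'])
def pj(p):
    q=T[:3,:3]@p+T[:3,3];q=K@[q[0],-q[1],-q[2]];return (q[:2]/q[2]).round(0)
for x in (-.011,0,.011):
    for t in (-.005,.005,.014,.024): print(x,t,pj(P+Q.apply([x,0,t])))
for t in (0,.014):print('w5 fingertip open',t,pj(P+Q.apply([.011,.0275,t])),pj(P+Q.apply([.011,-.0275,t])))
print('rim near L/R',pj(tray(-.102,.089,.016)),pj(tray(-.102,-.089,.016)),'gate',pj(tray(-.01,.085,.024)),pj(tray(-.01,-.085,.024)))
for x in (-.022,-.026,-.03): print('tall top',x,pj(tray(x,.0,.032)))
print(s['time_s'])
E
```

```text
-0.011 -0.005 [323. 281.]
-0.011 0.005 [324. 271.]
-0.011 0.014 [324. 262.]
-0.011 0.024 [324. 253.]
0 -0.005 [323. 261.]
0 0.005 [324. 251.]
0 0.014 [324. 243.]
0 0.024 [324. 235.]
0.011 -0.005 [323. 240.]
0.011 0.005 [324. 231.]
0.011 0.014 [324. 224.]
0.011 0.024 [324. 217.]
w5 fingertip open 0 [381. 235.] [266. 235.]
w5 fingertip open 0.014 [377. 224.] [270. 224.]
rim near L/R [221. 221.] [434. 221.] gate [229. 113.] [426. 113.]
tall top -0.022 [327. 123.]
tall top -0.026 [327. 127.]
tall top -0.03 [327. 132.]
14.65
```

Three things point to the fingertips being about 15 mm shorter than I assumed: the late lip contact, the closure riding off the weight's top, and the picture. I'll retry lower with a light force guard, and check the opening before lifting.

```bash
python3 - <<'E'
from h import *
robot.command_gripper(.055,40)
g=tray(-.031,.002,.012)+[0,0,.014]
robot.move_straight(g+[0,0,.06],rot(0),rate=.15)
robot.move_straight(g+[0,0,.002],rate=.1)
r=robot.move_straight(g+[0,0,-.015],rate=.03,max_force=3.5)
s=robot.read_state();print(r,s['time_s'],s['position']-g,s['wrist_force'])
if r: robot.move_straight(s['position']+np.array([0,0,.0015]),rate=.03)
robot.command_gripper(.0,40)
s=robot.read_state();print(s['opening'],s['grip_force'],s['wrist_force'],s['time_s'])
cv2.imwrite('pics/w7.png',robot.snapshot('wrist')[100:400,120:520,::-1])
E
```

```text
False 17.3917 [ 8.75603806e-05 -5.87306745e-06 -1.50400279e-02] [0.07934757 1.14830758 0.37431453]
0.024916736202890453 39.06164288520813 [-0.56545512  0.36397033  4.10159628] 17.775
```

View pics/w7.png

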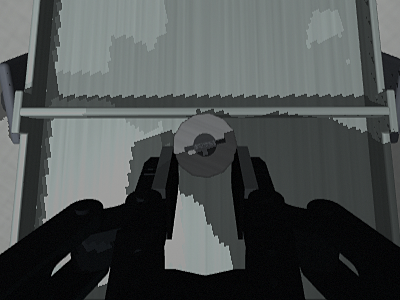

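The fingers hold only a rear chord (24.9 mm opening), which is unstable. I'll reopen, shift 10 mm toward the gate and slightly down, then regrip.

```bash
python3 - <<'E'
from h import *
robot.command_gripper(.055,40)
p=np.array(robot.read_state()['position'])
t=p+Rs.apply([.010,0,-.004])
r=robot.move_straight(t,rot(0),rate=.03,max_force=3.5)
s=robot.read_state();print(r,s['position']-t,s['wrist_force'])
if r: robot.move_straight(s['position']+np.array([0,0,.0015]),rate=.03)
robot.command_gripper(.0,40)
s=robot.read_state();print(s['opening'],s['grip_force'],s['wrist_force'],s['time_s'])
if s['opening']>.027:
    robot.command_gripper(.0,60)
    g=np.array(s['position'])
    robot.move_straight(g+Rs.apply([-.004,0,.02]),rate=.05)
    robot.move_straight(g+Rs.apply([-.05,0,.14]),rate=.12)
    s=robot.read_state();print(s['opening'],s['grip_force'],s['wrist_force'],s['time_s'])
w=robot.snapshot('wrist')[:,:,::-1];cv2.imwrite('pics/w8.png',w)
E
```

```text
False [ 2.74881274e-05 -3.72763505e-05 -1.99018813e-04] [ 0.29830724 -0.15041217  0.47970665]
0.026365756659917937 39.24611806869507 [-0.24194854  0.48185253  2.84546697] 19.0917
```

View pics/w8.png

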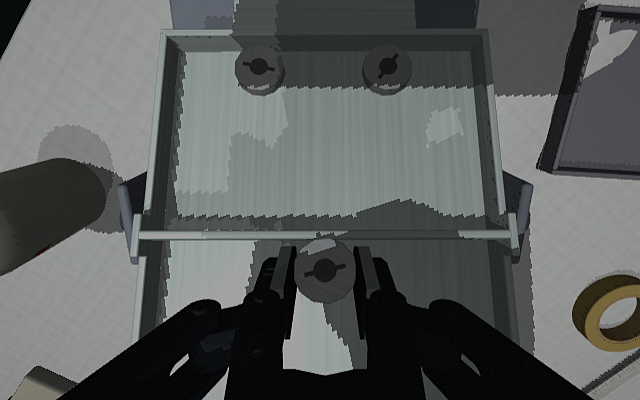

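The picture now shows the pads spanning the weight's centre (324,270), with their fronts at row 247. The 26.4 mm opening fits pad compression on a true diameter, so I'll firm the grip and lift.

```bash
python3 - <<'E'
from h import *
robot.command_gripper(.0,70)
s=robot.read_state();g=np.array(s['position'])
Q=R.from_rotvec(s['eef_rot'])
off=Q.inv().apply(tray(-.026,.002,.016)-g); foot=Q.inv().apply(tray(-.026,.002,0)-g)
json.dump([off.tolist(),foot.tolist()],open('off.json','w'));print(off,foot,s['opening'],s['wrist_force'])
robot.move_straight(g+Rs.apply([-.005,0,.02]),rate=.05)
s=robot.read_state();print(s['opening'],s['grip_force'],s['wrist_force'])
robot.move_straight(g+Rs.apply([-.05,0,.15]),rate=.15)
s=robot.read_state();print(s['opening'],s['grip_force'],s['wrist_force'],s['time_s'])
if s['opening']>.02:
    dish=np.array([.458,-.359,.004]);Q2=R.from_rotvec(rot(.5))
    p=dish-Q2.apply(foot);print('place',p)
    robot.reach(p+[0,0,.13],rot(.5))
    s=robot.read_state();print(s['opening'],s['time_s'],s['position'])
    for n in('wrist','scene','top'): cv2.imwrite(f'pics/{n}9.png',robot.snapshot(n)[:,:,::-1])
    c=robot.get_calibration('wrist');json.dump({k:np.array(v).tolist() for k,v in c.items()},open('w9.json','w'))
E
```

```text
[-3.61783850e-03 -1.09788533e-05 -5.95238774e-03] [-1.12908266e-02 -1.03912127e-05  8.08774235e-03] 0.025284469837527877 [-2.00305105  0.28292751  5.5495953 ]
0.025240770114232654 68.81687879562378 [-0.26847391 -1.25603867 -1.40592235]
0.025332530069766677 68.8253653049469 [ 0.06117177  0.43847833 -0.54576504] 20.9917
place [ 0.46367635 -0.36103815  0.01651077]
0.024897858438583022 22.1083 [ 0.46400245 -0.36059522  0.14647407]
```

```bash
python3 - <<'E'
import cv2,numpy as np
w=cv2.imread('pics/wrist9.png')[150:400,160:480]; t=cv2.imread('pics/scene9.png')[100:280,300:500];
a=cv2.resize(w,(480,375));b=cv2.resize(t,(320,288));c=np.zeros((375,800,3),np.uint8);c[:,:480]=a;c[:288,480:]=b
cv2.imwrite('pics/m9.png',c)
E
```

```text
(no output)
```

View pics/m9.png

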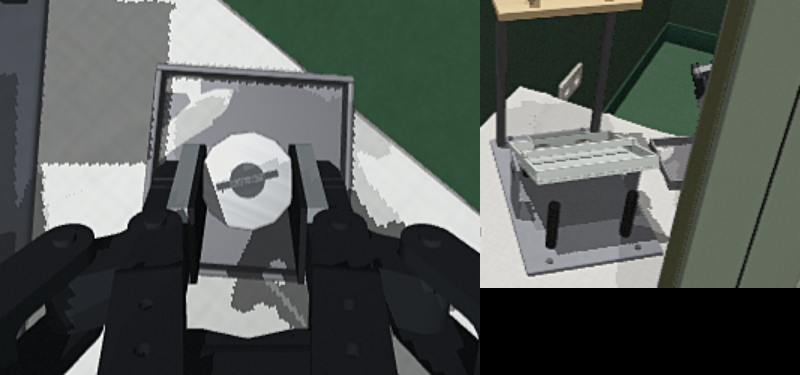

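The weight is held in the same attitude as when gripped (disc at row 270, finger fronts at row 247), above the dish, and the tray is still tipped. I'll lower until it touches, release and withdraw.

```bash
python3 - <<'E'
from h import *
off,foot=json.load(open('off.json'))
p=np.array([.458,-.359,.004])-R.from_rotvec(rot(.5)).apply(foot)
robot.move_straight(p+[0,0,.012],rot(.5),rate=.12)
r=robot.move_straight(p-[0,0,.006],rate=.02,max_force=4)
s=robot.read_state();print(r,s['position']-p,s['wrist_force'],s['opening'])
robot.wait(.2)
robot.command_gripper(.055,20);robot.wait(.3)
d=Rs.apply([np.sin(.5),0,-np.cos(.5)])
q=np.array(robot.read_state()['position'])
robot.move_straight(q-.15*d,rate=.12)
s=robot.read_state();print(s['time_s'],s['wrist_force'])
w=robot.snapshot('wrist');t=robot.snapshot('top')
cv2.imwrite('pics/w10.png',w[:,:,::-1]);cv2.imwrite('pics/t10.png',t[:,:,::-1])
c=robot.get_calibration('wrist');T=np.array(c['camera_from_world']);K=np.array(c['mtx'])
def pj(p):
    q=T[:3,:3]@p+T[:3,3];q=K@[q[0],-q[1],-q[2]];return (q[:2]/q[2]).round(0)
D=np.array([.458,-.359,0])
e=pj(D+[0,0,.036]);print('expected tall top',e,'foot',pj(D+[0,0,.004]))
print('dish rim',[pj(D+R.from_euler('z',-.41).apply([a,b,.022])) for a,b in((.058,.058),(.058,-.058),(-.058,-.058),(-.058,.058))])
# bright blob near expected position
u,v=e.astype(int);g=cv2.cvtColor(w,cv2.COLOR_RGB2GRAY);sub=g[v-45:v+45,u-45:u+45]
th,m=cv2.threshold(sub,0,255,cv2.THRESH_OTSU)
for k in cv2.findContours(m,cv2.RETR_EXTERNAL,2)[0]:
    if cv2.contourArea(k)>200: print(cv2.contourArea(k),cv2.boundingRect(k),np.array(cv2.minEnclosingCircle(k)[0])+[u-45,v-45])
print(th); print((cv2.resize(sub,(30,30),interpolation=cv2.INTER_AREA)//26))
E
```

```text
True [ 0.00021377 -0.00013655 -0.00014744] [-0.03132543 -0.04153264  3.18919584] 0.025318885868653586
26.325 [-0.12973263 -0.20677036 -0.30506812]
expected tall top [325. 176.] foot [325. 184.]
dish rim [array([266., 114.]), array([393., 122.]), array([389., 251.]), array([252., 242.])]
728.5 (30, 31, 32, 31) [325.33253479 176.98803711]
704.0 (0, 0, 36, 39) [296. 150.]
157.0
[[7 7 7 7 7 4 4 4 4 4 4 4 4 4 4 4 4 4 4 4 4 4 3 4 3 4 3 3 3 3]
 [6 7 7 7 7 5 6 6 7 7 7 7 4 4 4 4 4 4 4 4 4 4 4 4 4 4 4 4 4 4]
 [4 4 6 7 7 7 7 7 7 7 7 6 4 4 4 4 4 4 4 4 4 4 4 4 4 4 4 4 4 4]
 [4 4 5 7 7 7 7 7 7 7 7 5 4 4 4 4 4 4 4 4 4 4 4 4 4 4 4 4 4 4]
 [4 5 7 7 7 7 7 7 7 7 7 4 4 4 4 4 4 4 4 4 4 4 4 4 4 4 4 4 4 4]
 [5 7 7 7 7 7 7 7 7 7 5 4 4 4 4 4 4 4 4 4 4 4 4 4 4 4 4 4 4 4]
 [7 7 7 7 7 7 7 7 7 5 4 4 4 4 4 4 4 4 4 4 4 4 4 4 4 4 4 4 4 4]
 [7 7 7 7 7 7 7 6 4 4 4 4 4 4 4 4 4 4 4 4 4 4 4 4 4 4 4 4 4 4]
 [7 7 7 7 7 7 7 5 4 4 4 4 4 4 4 4 4 4 4 4 4 4 4 4 4 4 4 4 4 4]
 [7 7 7 7 7 6 4 4 4 4 4 4 4 4 4 4 4 4 4 4 4 4 4 4 4 4 4 4 4 4]
 [7 7 7 6 5 4 4 4 4 4 4 4 4 5 6 6 6 5 4 4 4 4 4 4 4 4 4 4 4 4]
 [7 7 5 4 5 5 5 4 4 4 4 5 6 7
[... 468 characters left out ...]
4 4 4]
 [5 5 5 5 5 5 5 5 5 5 3 2 7 8 7 7 7 7 5 1 2 2 2 4 4 4 4 4 4 4]
 [5 5 5 5 5 5 5 5 5 5 5 2 2 4 5 6 4 2 1 2 2 2 3 4 4 4 4 4 4 4]
 [5 5 5 5 5 5 5 5 5 5 5 4 2 2 2 2 2 2 2 2 2 2 4 4 4 4 4 4 4 4]
 [5 5 5 5 5 5 5 5 5 5 5 5 5 3 2 2 2 2 2 2 2 3 4 4 4 4 4 4 4 4]
 [5 5 5 5 5 5 5 5 5 5 5 5 5 5 5 4 2 2 2 3 4 5 4 4 4 4 4 4 4 4]
 [5 5 5 5 5 5 5 5 5 5 5 5 5 5 5 5 5 4 5 4 4 4 4 4 4 4 4 4 4 4]
 [5 5 5 5 5 5 5 5 4 4 4 5 5 5 5 5 5 5 4 4 4 4 4 4 4 4 4 4 4 4]
 [5 5 5 5 5 5 4 5 4 4 4 4 5 5 5 5 5 5 5 4 4 4 4 4 4 4 4 4 4 4]
 [5 5 5 5 5 4 4 4 4 4 4 4 5 5 5 5 5 4 4 4 4 4 4 4 4 4 4 4 4 4]
 [5 4 4 4 5 5 4 4 4 4 4 4 4 4 4 4 4 4 4 4 4 4 4 4 4 4 4 4 4 4]
 [4 4 4 4 4 4 4 4 4 4 4 4 4 4 4 4 4 4 4 4 4 4 4 4 4 4 4 4 4 4]]
```

The top disc is round (32×31 px) and sits within 1 px of where an upright weight in the dish should appear. The tray was still tipped in the last picture, and nothing has touched it since.

```bash
python3 -c "
from workcell import robot
print(robot.hand_in())"
```

```text
the job is handed in; nothing more can be done
None
```

I handed the job in at about 26 s of the 48 s allowed: the tray is fully tipped with both flat weights at the far wall, the tall weight stands upright near the centre of the dish, and the arm kept clear of the bottle and sticker roll; the hand-in returned no verdict.

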